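Feed a slide cassette through the lamp tunnel with a push stick

ROBOT

A 6-joint arm with a two-finger parallel gripper is mounted at the origin on a cart in front of the work surface, level with it; the furniture and walls round the work are solid. World frame = base frame: x ahead of the robot, y to its left, z up, the work surface at z = 0. Lengths are in mm, angles in rad, forces in N, time in s.
With the tool pointing down it reaches from about 350 to 875 mm from the base axis. Payload 4.2 kg.
Tool frame: the origin (TCP) lies midway between the tips of the shut fingers; the grasp point (between the pads) lies 19 mm behind it; z points along the fingers, y is the line along which they close (so a half turn about z gives the same grasp; the last joint's range is limited). The gripper opens to 85 mm and grips with 20 to 120 N. Pads are 22 mm wide; open, the fingers measure 114 mm over their backs; the gripper's body (76 mm by 85 mm) begins 54 mm behind the grasp point. The pads swing forward as they close: fully open they stand 13 mm farther back than shut.
Start: joints at [1.453, 0.385, 0.008, 0, -1.194, -0.259], TCP at [229.934, 581.145, 231.312] pointing down, gripper open.
Joint ranges: [-3.14, 3.14], [-1.21, 2.06], [-1.07, 1.41], [-3.16, 2.05], [-2.99, -0.16], [-3.1, 3.1]. Speed limits (rad/s): [2.79, 2.79, 3.14, 3.14, 3.14, 3.14].

INTERFACE

Orientations are given as a unit quaternion [x, y, z, w].
In Python, from bench import * gives the robot as it stands.
- The arm moves only by the tool drive_tool, never from a script. Its argument "plan" is a list that holds one entry, the list of rows, each a list of 5 numbers: the closure, from -1 (fully open) to 1 (shut), then the shift along the world's x, y, z in mm, then the turn about the world's z in degrees. A call has 1 to 20 rows; each row shifts and turns the commanded pose from where the row before left it; what a row does not reach is not made up. A row lasts 1/12 s, in which the tool goes at most 41.7 mm and 7.16 degrees, less where a joint would pass 70% of its speed; a pose out of reach is approached as far as the arm can. A call is refused whole if a number of a shift passes 41.7 or a number of a turn 7.16, either way. A call with a gripper value outside its range is refused whole. The fingers move at their own pace and stop on an object; the grip force is fixed at half the most. Time passes only in rows, so rows that do not move let the fingers close. It gives the time, the measured TCP pose, the force, the opening and the grip force at its end, in the units of the state.
- read_state(): the state, without advancing time (a new reading comes with each control period).
- get_image(name): name is "scene" or "top" or "wrist"; returns (picture, depth): 384x512x3 uint8, red, green, blue; 384x512 float32, mm along the optical axis (not along the pixel's ray), 0 where there is no reading.
- camera_model(name): a dict with "fx", "fy", "cx", "cy" (pixels), "distortion" ([k1, k2, p1, p2, k3] as OpenCV has them; the pictures are not rectified), "R" (3x3) and "t" (3): a world point X has camera coordinates R X + t; the wrist camera has in their place "mount" (4x4, takes a point from camera to tool coordinates, whose origin is the TCP and whose axes are the flange's). Camera axes: x right, y down, z forward; pixel columns grow to the right and rows downward; lengths in mm; the calibration is good to about 2 mm. A picture is of the moment at which its call begins: read the wrist's pose just before it. camera_model takes no time and is no camera call.
- job_done(): hands the job in; it is judged then, once.
The state is a dict: "clock": time; "joints": joint angles; "joint_vel": joint speeds; "joint_efforts": joint torques, N m; "position": TCP position; "ee_rot": TCP orientation; "contact_force": force on the tool from outside, world axes, zero at the start; "wrist_torque": the same for the moment, N m; "gripper_width": finger opening in mm; "grasp_force": force on a finger pad.
Only numpy, scipy, OpenCV 4.12 (cv2) and the standard library are available. Lean on these libraries where they do the work, as an engineer would, in place of code of your own. Each camera call takes 0.05 s, during which the arm holds its last target. There are 200 camera calls.

TASK

Swing the small tab aside, lift the shutter plate out of the front of the lamp tunnel and set it down on the worktop clear of the tunnel. Then take the push stick and with it, never touching the cassette with the gripper, push the slide cassette through the low opening until it lies on the outfeed bed wholly clear of the lamp housing; draw the stick back out of the opening and leave it lying flat on the infeed bed or the worktop. Leave the jar, the tape roll and the timer where they are.

Things in the scene. Friction and masses are not known exactly. Their poses are not given: they have to be found in the camera images.
- tunnel: fixed lamp tunnel: aluminium bed running through a low white lamp housing. Origin on the worktop (z 0) under the middle of the entry; +x = feed direction (within 0.15 rad of world +y, the robot's left), +y roughly toward the robot. mm: bed x -190 to 200, y -55 to 55, top z 10; housing x 0 to 70, y -65 to 65, top z 58
- tunnel_entry (a point): middle of the entry's lower edge on the bed (tunnel frame x 0, y 0, z 10 mm). The opening through the housing is 66 mm wide and 30 mm high (z 10 to 40). Before it, at x -22 to 0, a steel frame of two upright channels (y 37 to 53 and -53 to -37, top z 56 mm) holds the shutter
- infeed_end (a point): middle of the infeed end of the bed, on its top (tunnel frame x -190, y 0, z 10 mm). Two rails 8 mm high (top z 18 mm), 60 mm apart, make the infeed channel from x -190 to -24 mm
- tunnel_exit (a point): middle of the exit edge of the housing, on the bed (tunnel frame x 70, y 0, z 10 mm). Beyond it lies the outfeed bed, to x 200, with 8 mm high rails 66 mm apart and an end stop at x 194 mm
- tab (a joint): flat steel swing tab on the housing, vertical pivot at tunnel frame x 32, y 42 mm, arm 16 wide, 46 long, z 60 to 65 mm. Near 0 the arm points to -x over the shutter's shoulder and locks it; the value (rad) grows as it swings outward to tunnel +y (robot side), stop at 1.6; shutter free above 1.0. Light friction (0.02 N m) holds it where left
- tab_lug (a point): middle of the upright round lug by which the tab is turned: 10 mm diameter, z 65 to 90 mm (this point z 78), 36 mm from the pivot. At joint value q it is at tunnel frame x = 32 - 36 cos q, y = 42 + 36 sin q mm
- shutter: loose steel plate, 140 g, upright on the bed in its frame before the opening: 92 wide (y), 12 thick (x), 48 mm high, with a grip on the middle of its top edge 24 wide (y), 12 thick (x), 48 to 88 mm above its underside. Origin: middle of the underside, at first z 10 mm. Lift it straight up 50 mm to clear the frame (2 mm play); it can stand by itself
- cassette: loose white plastic slide cassette, 90 g or so, 84 mm long (x), 52 mm wide (y), 20 mm high, lying in the infeed channel; origin: middle of its underside; +x is its leading end, along the feed
- cassette_rear (a point): middle of the cassette's rear end, 42 mm behind its centre and 10 mm above its underside
- push_stick: loose grey plastic push stick, 120 g, lying on the worktop to the right of the tunnel. Origin on its underside below the grip; +x along it to the tip. Grip: upright block 44 long (x -22 to 22), 14 thick (y), 54 mm high. A bar 14 wide, 12 mm high runs forward to a cross-wise shoe 36 wide (y), 18 mm high, front face at x 155 mm
- stick_tip (a point): middle of the front face of the stick's shoe, 155 mm ahead of the stick's origin and 9 mm above its underside
- jar_small: small lidded jar, 44 mm diameter, 50 mm high, a bystander; origin under its middle
- tape_roll: roll of tape lying flat, 68 mm diameter, 18 mm high, a bystander; origin under its middle
- timer: small lab timer lying flat, 62 x 66 x 18 mm, a bystander; origin under its middle
Mind the look-alikes: they are no part of the job. Leave any orange, pink or yellow look-alike of the shutter alone.

How it is judged (in metres and radians):
On the way, in this order (a step that is already met when the one before it is completed fails the run):
1. the tab is turned aside, clear of the shutter (value of joint tab above 1 rad), for 0.1 s.
2. the shutter is out of its frame and down on the worktop clear of the tunnel (height (world z) of shutter below 0.022 m and (y of shutter in the frame of tunnel above 0.06 m or y of shutter in the frame of tunnel below -0.06 m or x of shutter in the frame of tunnel below -0.195 m or x of shutter in the frame of tunnel above 0.205 m)), for 0.1 s.
3. the tip of the push stick is inside the opening, right behind the cassette (x of stick_tip in the frame of tunnel above 0.02 m and distance between stick_tip and cassette_rear below 0.03 m).
At the end, for the whole second after the job is handed in: Cassette flat and still on the outfeed bed, its rear end past the housing (centre 112 to 165 mm past the entry); stick tip out of the opening, stick lying low and still (origin under 30 mm, tip under 45 mm); shutter on the worktop off the bed (under 22 mm); tab turned over 0.9 rad (all of step 2 and x of cassette in the frame of tunnel between 0.112 and 0.165 m and y of cassette in the frame of tunnel between -0.02 and 0.02 m and angle between cassette's own z axis and vertical below 0.1 rad and height (world z) of cassette below 0.016 m and linear speed of each of cassette, push_stick, shutter below 0.02 m/s and (x of stick_tip in the frame of tunnel below -0.005 m or y of stick_tip in the frame of tunnel above 0.065 m or y of stick_tip in the frame of tunnel below -0.065 m) and height (world z) of push_stick below 0.03 m and height (world z) of stick_tip below 0.045 m and value of joint tab above 0.9 rad); the robot touches nothing.
It fails at once if the gripper or arm touches the cassette (contact force between any of the fingers, the arm and cassette above 0.5 N).
It fails at once if the jar is disturbed (moved more than 30 mm) (distance of jar_small from where it was at the start of the episode above 0.03 m).
It fails at once if the tape roll is disturbed (moved more than 30 mm) (distance of tape_roll from where it was at the start of the episode above 0.03 m).
It fails at once if the timer is disturbed (moved more than 30 mm) (distance of timer from where it was at the start of the episode above 0.03 m).
It also fails if it takes over 61 s, if anything falls off the work surface, if the arm or the gripper's body presses on something with over 40 N, if the wrist force passes 120 N, or if a joint passes its speed limit or range.

## Working session

There is one attempt and no reset: what is moved stays moved. The work goes in short steps, Python scripts to look and compute and a tool call to move; the robot and the scene stay as the last step left them, time stands still between calls to the robot, and variables do not carry over. Pictures are saved under pics/ and viewed, at most 10 in all, crops included, and the job is handed in when it is done.

Besides the shell and the picture viewer there is one more tool, called as name(argument=value, ...) on one line, values as JSON. drive_tool: Moves the arm, as the interface text tells. Its arguments: {"type":"object","properties":{"plan":{"type":"array"}},"required":["plan"]}

```bash
mkdir -p pics; ls
cat > h.py <<'E'
from bench import *
import numpy as np, cv2
from scipy.spatial.transform import Rotation as Ro
def save(n,im): cv2.imwrite('pics/'+n+'.png',im[:,:,::-1])
def cam(n,st=None):
    m=camera_model(n); K=np.array([[m['fx'],0,m['cx']],[0,m['fy'],m['cy']],[0,0,1.]])
    if 'mount' in m:
        M=np.array(m['mount']); Rt=Ro.from_quat(st['ee_rot']).as_matrix()
        Rc=Rt@M[:3,:3]; c=Rt@M[:3,3]+np.array(st['position'])
        R=Rc.T; t=-R@c
    else: R=np.array(m['R']);t=np.array(m['t'])
    return K,np.array(m['distortion'],float),R,t
def ray(C,uv):
    K,d,R,t=C; p=cv2.undistortPoints(np.array(uv,float).reshape(-1,1,2),K,d)[:,0]
    D=np.c_[p,np.ones(len(p))]@R; return -R.T@t,D
def onz(C,uv,z):
    c,D=ray(C,uv); return c+D*((z-c[2])/D[:,2])[:,None]
def px(C,P):
    K,d,R,t=C; return cv2.projectPoints(np.array(P,float).reshape(-1,1,3),cv2.Rodrigues(R)[0],t,K,d)[0][:,0]
def cloud(C,dep):
    K,d,R,t=C; v,u=np.mgrid[:384,:512]
    p=cv2.undistortPoints(np.stack([u,v],-1).reshape(-1,1,2).astype(float),K,d)[:,0]
    X=np.c_[p,np.ones(len(p))]*dep.reshape(-1,1); return ((X-t)@R).reshape(384,512,3)
E
python3 - <<'E'
from h import *
st=read_state(); print(st)
for n in ['scene','top','wrist']:
    im,d=get_image(n); np.savez('pics/'+n+'0.npz',im=im,d=d); save(n+'0',im)
    C=cam(n,st); print(n,(-C[2].T@C[3]).round(),(d>0).mean())
E
```

```text
pics
{'clock': 0.0, 'joints': array([ 1.45260152e+00,  3.85608806e-01,  6.63842166e-03, -5.13153992e-04,
       -1.19399296e+00, -2.58581486e-01]), 'joint_vel': array([ 0.00165896,  0.00062301,  0.00045383,  0.00054849, -0.00083431,
       -0.00111729]), 'joint_efforts': array([ 9.91149464e-04, -3.92285979e+01,  1.88394821e+01,  4.18592155e+00,
       -4.68757760e-03,  4.49659979e-06]), 'position': array([229.72845213, 580.62968383, 230.19286676]), 'ee_rot': array([ 9.82289035e-01, -1.87368676e-01, -1.61894540e-04,  1.09756756e-03]), 'contact_force': array([-0.63232029,  0.23393568, -0.0865205 ]), 'wrist_torque': array([-0.01048778, -0.03689749, -0.00482976]), 'grasp_force': 0.0, 'gripper_width': 85.46274313511829}
scene [-282. -648.  745.] 0.9959869384765625
top [ 3.550e+02 -1.000e+00  1.232e+03] 0.9960784912109375
wrist [299. 553. 373.] 0.9960123697916666
```

View pics/top0.png

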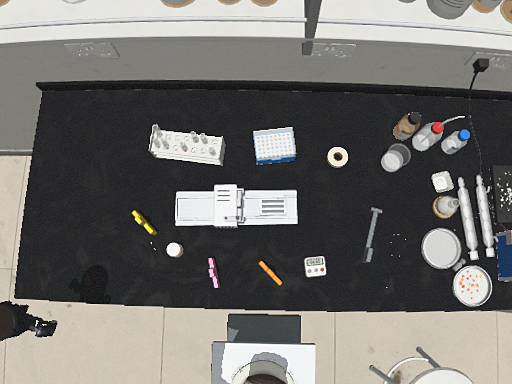

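View pics/scene0.png

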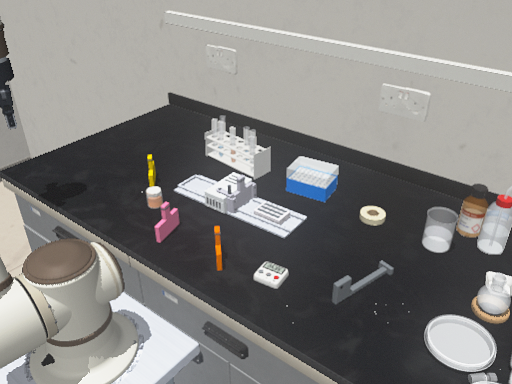

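Run:
```python
from h import *
f=np.load('pics/top0.npz'); im,d=f['im'],f['d']; C=cam('top'); P=cloud(C,d)
for n,(u0,v0,u1,v1) in dict(bed=(170,180,305,235),stick=(355,200,390,270),tape=(325,145,350,170),timer=(300,250,330,285),jar=(162,238,190,262),orange=(250,255,290,290),pink=(200,250,225,295),yellow=(128,205,160,240),rack=(145,120,228,168),box=(250,120,300,168)).items():
    Q=P[v0:v1,u0:u1].reshape(-1,3); I=im[v0:v1,u0:u1].reshape(-1,3); m=(Q[:,2]>5)
    Q=Q[m]
    print(n,m.sum(),Q.min(0).round(),Q.max(0).round(),Q.mean(0).round())
    if n in('stick','bed','pink'):
        r=cv2.minAreaRect(Q[:,:2].astype(np.float32)); print(r)
Q=P[180:235,205:250]; np.set_printoptions(linewidth=250)
print(Q[8:46:2,::1,2].round().astype(int))
save('topcrop',cv2.resize(im[180:235,170:305],None,fx=5.5,fy=5.5,interpolation=cv2.INTER_CUBIC))
```

```text
bed 4406 [ 355. -116.    5.] [ 662.  316. 1232.] [565. 100.  33.]
((507.4925537109375, 99.83576965332031), (306.10650634765625, 430.83599853515625), 0.43099257349967957)
stick 404 [ 355. -395.    5.] [ 6.030e+02 -1.000e+00  1.232e+03] [ 481. -317.   72.]
((481.8733825683594, -195.4589385986328), (225.86572265625, 404.9069519042969), 3.969698667526245)
tape 318 [ 355. -269.    5.] [ 7.860e+02 -1.000e+00  1.232e+03] [ 742. -228.   25.]
timer 445 [ 336. -201.    5.] [ 4.390e+02 -1.000e+00  1.232e+03] [ 388. -151.   35.]
jar 218 [355.  -1.   5.] [ 466.  331. 1232.] [428. 278.  54.]
orange 177 [314. -76.   5.] [ 409.   42. 1232.] [366. -18.  64.]
pink 233 [299.  -1.   5.] [ 432.  201. 1232.] [363. 152.  80.]
((363.76947021484375, 100.19081115722656), (203.34571838378906, 132.0431365966797), 88.66178894042969)
yellow 225 [355.  -1.   5.] [ 561.  450. 1232.] [504. 374.  76.]
rack 2165 [355.  -1.   5.] [ 868.  412. 1232.] [750. 255.  78.]
box 1342 [ 355. -105.    5.] [ 873.   60. 1232.] [758. -21.  78.]
[[   1    3    1   -1   -2    2   -2    0    1    2   58   57   59   59   58   62   62   
[... 3543 characters left out ...]
  19   22   17]
 [   6   13   10   11   12    8   11   15   16   53   57   60   57   63   56   58   56   55   60   71   68   67   69   68   66   67   63   68   67   64   67   67 1232   63   63   63   46   21   55   39   13   13   10    9   12]
 [  11   13   11    6   12    7   11   16    8   55   59   59   59   59   63   60   62   57   54   59   55   59   55   59   57   61   56   57   56   55   57   58   57   55   53   48   55   52   50   39   10    9    9    9   15]
 [   9    7    9    8   12   10    7    9    9   57   59   61   58   59   56   57   62   56   58   54   57   59   58   55   59   62   57   59   61   60   58   61   42   15   11   11    8    7   13    7   12    7    7   14   12]]
```

View pics/topcrop.png

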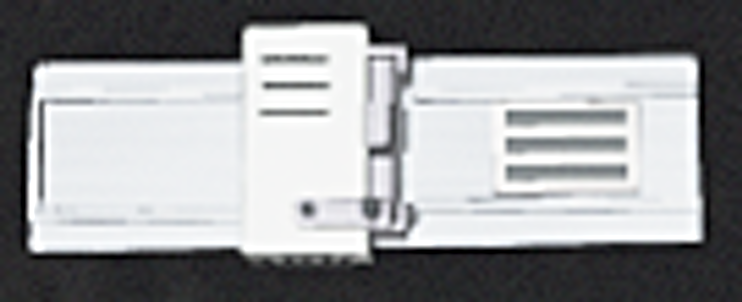

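```bash
cat > tun.py <<'E'
from h import *
def tunnel(P,im):
    # bed region: bright pixels at z 6..14; use extents along fitted axis
    x,y,z=P[...,0],P[...,1],P[...,2]
    roi=(x>450)&(x<670)&(y>-150)&(y<350)
    hs=roi&(z>53)&(z<62)&(im.min(2)>200)
    hs=cv2.morphologyEx(hs.astype(np.uint8),cv2.MORPH_OPEN,np.ones((3,3)))>0
    return hs
E
python3 - <<'E'
from h import *
f=np.load('pics/top0.npz'); im,d=f['im'],f['d']; C=cam('top')
g=im.min(2)
# bed outline corners -> onto z=10 : bright contour (threshold), corners from crop px
m=np.zeros(g.shape,np.uint8); m[178:238,170:305]=(g[178:238,170:305]>110)
ys,xs=np.nonzero(m)
for sel,n in ((xs<211,'out'),(xs>248,'in')):
    pts=np.c_[xs,ys][sel]; W=onz(C,pts,10.)
    # near/far edges
    top=[];bot=[]
    for u in np.unique(pts[:,0])[3:-3]:
        v=pts[pts[:,0]==u,1]; top.append((u,v.min()-.5)); bot.append((u,v.max()+.5))
    for e in (top,bot):
        w=onz(C,e,10.); p=np.polyfit(w[:,1],w[:,0],1); print(n,'edge x=',p, 'at y100',np.polyval(p,100), 'angle',np.arctan(p[0]))
    print(n,'y range',W[:,1].min(),W[:,1].max())
# stick
P=cloud(C,d)
s=np.zeros(g.shape,np.uint8); s[200:270,355:392]=(g[200:270,355:392]>60)
n,l,stt,cen=cv2.connectedComponentsWithStats(s); k=1+np.argmax(stt[1:,4]); ys,xs=np.nonzero(l==k)
W=onz(C,np.c_[xs,ys],10.); r=cv2.minAreaRect(W[:,:2].astype(np.float32)); print('stick',len(xs),r,cv2.boxPoints(r).round(1).tolist())
Z=P[ys,xs]; hi=(Z[:,2]>40)&(Z[:,2]<70); print('grip top',hi.sum(),Z[hi].mean(0)); r=cv2.minAreaRect(Z[hi][:,:2].astype(np.float32));print(r)
lo=(Z[:,2]<30); Q=Z[lo]; print(Q[Q[:,0]>580].mean(0), Q[(Q[:,0]>500)&(Q[:,0]<575)].mean(0),Q[:,0].max())
c=np.median(P[180:235,205:250].reshape(-1,3)[(P[180:235,205:250].reshape(-1,3)[:,2]>85)&(P[180:235,205:250].reshape(-1,3)[:,2]<110)],0);print('shutter grip',c)
E
```

```text
out edge x= [-2.00734327e-02  6.26939560e+02] at y100 624.9322169252424 angle -0.02007073718931264
out edge x= [-4.25231037e-02  5.17975748e+02] at y100 513.7234379183401 angle -0.04249750112891966
out y range 178.2186368081716 296.2423154875376
in edge x= [-2.12233627e-02  6.30384743e+02] at y100 628.2624069093199 angle -0.021220177034654213
in edge x= [-5.59022346e-02  5.16919812e+02] at y100 511.3295886087975 angle -0.05584411089539943
in y range -99.03062078167684 56.924637443050855
stick 317 ((488.9180603027344, -342.1201477050781), (37.86220169067383, 180.4807586669922), 80.1241455078125) [[396.79998779296875, -345.29998779296875], [574.5999755859375, -376.20001220703125], [581.0999755859375, -338.8999938964844], [403.29998779296875, -308.0]]
grip top 63 [ 424.39258731 -315.89170438   53.71072685]
((424.15142822265625, -316.8192443847656), (15.472599983215332, 41.17722702026367), 81.10601043701172)
[ 5.81684943e+02 -3.44736241e+02  2.64545777e-01] [ 541.00848458 -347.24544966   11.88400251] 581.8861925918051
shutter grip [565.03387442  83.90079619  97.06619893]
```

drive_tool(plan=[[[-1, 20, -26, 3, -7.1], [-1, 20, -26, 3, -7.1], [-1, 20, -26, 3, -7.1], [-1, 20, -26, 3, -7.1], [-1, 20, -26, 3, -7.1], [-1, 20, -26, 3, -7.1], [-1, 20, -26, 3, -7.1], [-1, 20, -26, 3, -7.1], [-1, 20, -26, 3, -7.1], [-1, 20, -26, 3, -7.1], [-1, 20, -26, 3, -7.1], [-1, 20, -26, 3, -7.1], [-1, 20, -26, 3, -7.1], [-1, 20, -26, 3, -7.1], [-1, 20, -26, 3, -7.1], [-1, 20, -26, 3, -7.1], [-1, 20, -26, 3, -7.1], [-1, 20, -26, 3, -7.1], [-1, 20, -26, 3, -7.1], [-1, 20, -26, 3, -7.1]]])

```text
clock: 1.82
position: [630.5, 59.7, 291.1]
ee_rot: [-0.14, 0.99, 0.0, -0.0]
contact_force: [0.7, -0.3, 1.1]
gripper_width: 85.6
grasp_force: 0.0
```

drive_tool(plan=[[[-1, 0, 0, 0, -7.1], [-1, 0, 0, 0, -7.1], [-1, 0, 0, 0, 0], [-1, 0, 0, 0, 0]]])

```text
clock: 2.15
position: [629.8, 61.0, 290.8]
ee_rot: [-0.021, 1.0, -0.0, -0.0]
contact_force: [0.5, 0.3, 0.2]
gripper_width: 85.2
grasp_force: 0.0
```

Run:
```python
from h import *
st=read_state(); im,d=get_image('wrist'); np.savez('pics/w1.npz',im=im,d=d,p=st['position'],q=st['ee_rot']); save('w1',im)
print(st['clock'],st['position'],st['joints'],Ro.from_quat(st['ee_rot']).as_matrix().round(3))
```

```text
2.15 [629.77291417  61.00729372 290.84006969] [ 3.51806647e-01  3.66753169e-01  1.28949186e-01 -1.88335124e-04
 -1.33388175e+00 -1.88105365e+00] [[-0.999 -0.041 -0.001]
 [-0.041  0.999 -0.   ]
 [ 0.001 -0.    -1.   ]]
```

View pics/w1.png

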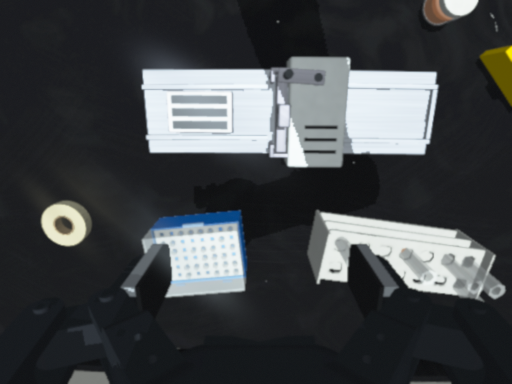

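Run:
```python
from h import *
f=np.load('pics/w1.npz'); im,d=f['im'],f['d']; st=dict(position=f['p'],ee_rot=f['q']); C=cam('wrist',st)
g=im.min(2)
R=np.zeros(g.shape,np.uint8); R[50:175,135:445]=g[50:175,135:445]>110
def edge(us,lo,hi,z):
    L=[]
    for u in us:
        v=np.nonzero(R[lo:hi,u])[0]+lo
        L.append(((u,v.min()-.5),(u,v.max()+.5)))
    L=np.array(L); out=[]
    for k in (0,1):
        w=onz(C,L[:,k],z); 
        p=np.polyfit(w[:,1],w[:,0],1); r=w[:,0]-np.polyval(p,w[:,1]); p=np.polyfit(w[abs(r)<1.5,1],w[abs(r)<1.5,0],1); out.append(p)
    return out
for us in (range(152,262),range(356,430)):
    o=edge(us,50,175,10); print([(p[0].round(4),np.polyval(p,[-90,90,280]).round(1)) for p in o])
# bed ends
for lo,hi in((80,145),):
    a=[];b=[]
    for v in range(lo,hi):
        u=np.nonzero(R[v,135:445])[0]+135; a.append((u.min()-.5,v)); b.append((u.max()+.5,v))
    for e in(a,b):
        w=onz(C,e,10); print('end',np.median(w,0), np.polyfit(w[:,0],w[:,1],1))
P=cloud(C,d)
z=P[...,2]; roi=np.zeros(z.shape,bool); roi[50:175,255:360]=1
h=roi&(z>54)&(z<62); Q=P[h]; r=cv2.minAreaRect(Q[(Q[:,1]>95),:2].astype(np.float32)); print('housing',h.sum(),r)
for n,a,b,reg in (('grip',93,104,None),('lug',84,93,None)):
    m=roi&(z>a)&(z<b); n_,l,s,c=cv2.connectedComponentsWithStats(m.astype(np.uint8))
    for k in range(1,n_):
        if s[k,4]>5: 
            Q=P[l==k]; print(n,s[k],np.median(Q,0),Q.min(0),Q.max(0))
print('pivot',onz(C,[(319,77)],65),'lug top',onz(C,[(288,74)],90))
# cassette
m=roi*0; 
ca=(g>225); ca[:, :150]=0; ca[:,250:]=0; ca[:88]=0; ca[140:]=0
ys,xs=np.nonzero(ca); print('cass px',xs.min(),xs.max(),ys.min(),ys.max(), onz(C,[(xs.min(),112),(xs.max(),112),(200,ys.min()),(200,ys.max())],30))
np.save('pics/Cw1.npy',np.r_[C[3]])
save('w1c',cv2.resize(im[50:175,250:365],None,fx=4.5,fy=4.5,interpolation=cv2.INTER_CUBIC))
```

```text
[(np.float64(-0.0367), array([521.6, 515. , 508. ])), (np.float64(-0.0407), array([632.9, 625.6, 617.8]))]
[(np.float64(-0.0364), array([521.6, 515. , 508.1])), (np.float64(-0.0466), array([635.5, 627.1, 618.3]))]
end [577.48236741 -98.43495107  10.        ] [ 3.89882913e-02 -1.21186825e+02]
end [559.95282824 296.52274091  10.        ] [5.29812174e-02 2.66449017e+02]
housing 6308 ((569.026123046875, 127.6563720703125), (130.14385986328125, 68.30547332763672), 1.4131087064743042)
grip [278 104  12  23 252] [570.29134449  83.77220231  97.55157095] [558.67619294  77.72318822  93.29303702] [582.29514556  90.08218102  99.38456258]
lug [285  69   8  10  67] [527.05898656  86.41901095  89.82583563] [522.75164158  82.5734132   85.11681585] [531.79445083  90.39438699  91.83424615]
lug [278 104   1  12  12] [564.98945201  77.44419594  91.62272596] [559.20506684  77.14337899  90.24731742] [570.80086648  77.73793955  92.67924459]
lug [289 104   2  21  22] [568.62192695  90.79316769  91.77548035] [558.62666454  89.14659295  90.44497943] [579.99578621  91.69405929  92.88642701]
lug [277 117   2  10  16] [578.42024399  77.99467523  91.56509426] [572.9726197   77.17854732  88.08462678] [582.68840969  78.48167416  92.83253728]
pivot [[527.42514118 123.86338353  65.        ]] lug top [[527.86594759  86.02286004  90.        ]]
cass px 150 249 90 139 [[576.25755275 -84.58043701  30.        ]
 [571.34483484  43.88295528  30.        ]
 [546.64973892 -19.18039565  30.        ]
 [608.68099537 -19.83405249  30.        ]]
```

View pics/w1c.png

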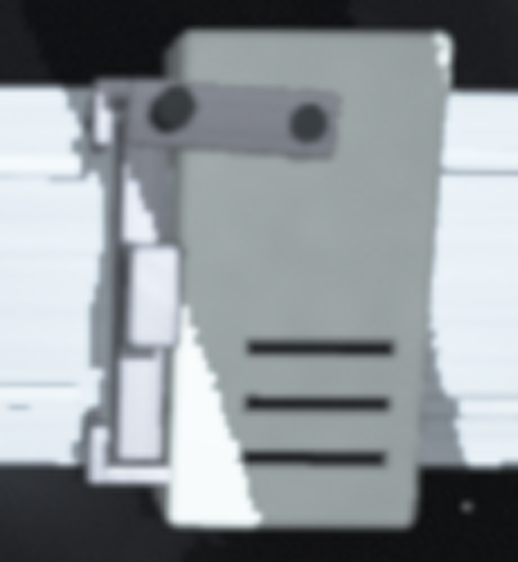

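drive_tool(plan=[[[-1, -17, 4.3, -30, 0], [-1, -17, 4.3, -30, 0], [-1, -17, 4.3, -30, 0], [-1, -17, 4.3, -30, 0], [-1, -17, 4.3, -30, 0], [-1, -17, 4.3, -30, 0], [-1, 0, 0, -20, 0], [-1, 0, 0, -20, 0], [-1, 0, 0, 0, 0], [-1, 0, 0, 0, 0]]])

```text
clock: 3.03
position: [527.6, 87.2, 71.0]
ee_rot: [-0.021, 1.0, -0.001, -0.001]
contact_force: [-0.1, -0.2, 0.0]
gripper_width: 85.4
grasp_force: 0.0
```

drive_tool(plan=[[[0, 0, 0, 0, 0], [0.4, 0, 0, 0, 0], [0.6, 0, 0, 0, 0], [0.8, 0, 0, 0, 0], [1, 0, 0, 0, 0], [1, 0, 0, 0, 0], [1, 0, 0, 0, 0], [1, 0, 0, 0, 0], [1, 0, 0, 0, 0]]])

```text
clock: 3.78
position: [528.8, 88.0, 71.9]
ee_rot: [-0.02, 1.0, 0.001, 0.001]
contact_force: [-1.3, 5.3, 2.4]
gripper_width: 7.2
grasp_force: 58.7
```

drive_tool(plan=[[[1, -6.3, 0.3, 0, -4], [1, -6.1, 1.4, 0, -4], [1, -5.8, 2.5, 0, -4], [1, -5.3, 3.4, 0, -4], [1, -4.6, 4.2, 0, -4], [1, -3.8, 5.1, 0, -4], [1, -2.9, 5.6, 0, -4], [1, -1.8, 5.9, 0, -4], [1, 0, 0, 0, 0], [1, 0, 0, 0, 0]]])

```text
clock: 4.62
position: [490.9, 115.2, 71.8]
ee_rot: [0.256, 0.967, -0.0, -0.0]
contact_force: [-3.7, 1.6, 6.5]
gripper_width: 7.0
grasp_force: 59.9
```

drive_tool(plan=[[[0.5, 0, 0, 0, 0], [0, 0, 0, 0, 0], [-0.5, 0, 0, 0, 0], [-1, 0, 0, 0, 0], [-1, 0, 0, 0, 0], [-1, 0, 0, 0, 0], [-1, 0, 0, 20, 0], [-1, 0, 0, 30, 0], [-1, 0, 0, 40, 4], [-1, 20, -2, 40, 4], [-1, 20, -2, 20, 4], [-1, 20, -2, 0, 4], [-1, 20, -2, 0, 4], [-1, 20, -2, 0, 4], [-1, 20, -2, 0, 4], [-1, 20, -2, 0, 4], [-1, 0, 0, 0, 0], [-1, 0, 0, 0, 0]]])

```text
clock: 6.12
position: [630.2, 101.2, 217.4]
ee_rot: [-0.019, 1.0, -0.0, -0.001]
contact_force: [-0.3, -0.6, 0.2]
gripper_width: 85.2
grasp_force: 0.0
```

```bash
cat > meas.py <<'E'
from h import *
def shot(n):
    st=read_state(); im,d=get_image('wrist'); save(n,im); C=cam('wrist',st); P=cloud(C,d)
    print(st['clock'],st['position'].round(1),'yaw',np.degrees(np.arctan2(*Ro.from_quat(st['ee_rot']).as_matrix()[1::-1,0])).round(2))
    np.savez('pics/'+n+'.npz',im=im,d=d,p=st['position'],q=st['ee_rot'])
    return im,d,C,P
def blobs(P,a,b,x0,x1,y0,y1,mn=15):
    m=(P[...,2]>a)&(P[...,2]<b)&(P[...,0]>x0)&(P[...,0]<x1)&(P[...,1]>y0)&(P[...,1]<y1)
    n,l,s,c=cv2.connectedComponentsWithStats(m.astype(np.uint8))
    for k in range(1,n):
        if s[k,4]>=mn:
            Q=P[l==k]; print(s[k],np.median(Q,0).round(1),Q.min(0).round(1),Q.max(0).round(1),cv2.minAreaRect(Q[:,:2].astype(np.float32)))
E
python3 - <<'E'
from meas import *
im,d,C,P=shot('w2'); 
print('lug');blobs(P,84,92.5,450,560,60,160); print('grip');blobs(P,93,104,540,600,60,110)
E
```

```text
6.1167 [630.2 101.2 217.4] yaw -177.88
lug
[275  14  13  14 138] [493.5 112.2  89.8] [488.8 107.5  84. ] [497.9 117.2  91.5] ((493.32080078125, 112.38153076171875), (9.047026634216309, 9.696418762207031), 3.52976655960083)
[235 102  13   2  15] [558.4  80.7  91.6] [558.2  76.4  89.6] [559.4  86.7  92.4] ((558.7501831054688, 81.56867218017578), (0.8339256048202515, 10.377298355102539), 2.5947341918945312)
grip
[236 103  16  29 405] [570.4  84.2  97.7] [558.9  77.7  93. ] [582.3  90.9 100.1] ((570.6575927734375, 83.95162200927734), (23.401193618774414, 12.493586540222168), 3.7786803245544434)
```

View pics/w2.png

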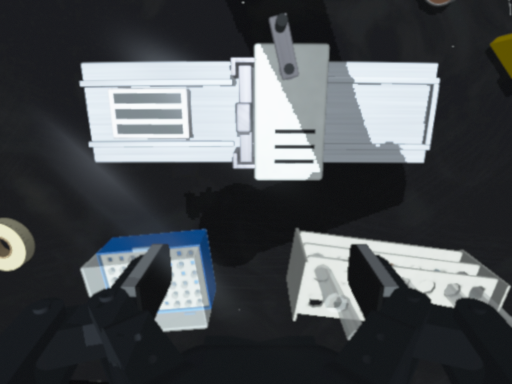

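drive_tool(plan=[[[-1, -15, -4.3, -20, 0], [-1, -15, -4.3, -20, 0], [-1, -15, -4.3, -20, 0], [-1, -14.6, -4.2, -20, 0], [-1, 0, 0, -30, 0], [-1, 0, 0, -25, 0], [-1, 0, 0, -16, 0], [-1, 0, 0, 0, 0], [-1, 0, 0, 0, 0], [0, 0, 0, 0, 0], [0.4, 0, 0, 0, 0], [0.6, 0, 0, 0, 0], [0.8, 0, 0, 0, 0], [1, 0, 0, 0, 0], [1, 0, 0, 0, 0], [1, 0, 0, 0, 0], [1, 0, 0, 0, 0]]])

```text
clock: 7.58
position: [570.8, 84.6, 68.1]
ee_rot: [-0.019, 1.0, 0.0, 0.0]
contact_force: [-0.0, -0.2, 1.9]
gripper_width: 11.5
grasp_force: 59.0
```

drive_tool(plan=[[[1, 0, 0, 5, 0], [1, 0, 0, 10, 0], [1, 0, 0, 15, 0], [1, 0, 0, 20, 0], [1, 0, 0, 20, 0], [1, 0, 0, 20, 0], [1, 0, 0, 0, 0]]])

```text
clock: 8.17
position: [572.9, 85.0, 162.6]
ee_rot: [-0.02, 1.0, 0.001, 0.004]
contact_force: [1.1, 0.3, -0.7]
gripper_width: 11.5
grasp_force: 58.6
```

drive_tool(plan=[[[1, -12, -2.5, 0, 0], [1, -20, -4, 0, 0], [1, -25, -5, 0, 0], [1, -25, -5, 0, 0], [1, -20, -4, 0, 0], [1, -16, -2.5, 0, 0], [1, 0, 0, -20, 0], [1, 0, 0, -25, 0], [1, 0, 0, -25, 0], [1, 0, 0, -15, 0], [1, 0, 0, -8, 0], [1, 0, 0, -5, 0], [1, 0, 0, 0, 0], [1, 0, 0, 0, 0]]])

```text
clock: 9.33
position: [452.9, 61.6, 60.1]
ee_rot: [-0.019, 1.0, 0.0, 0.001]
contact_force: [0.2, 0.5, -1.1]
gripper_width: 11.4
grasp_force: 58.6
```

drive_tool(plan=[[[1, 0, 0, -1, 0], [1, 0, 0, -1, 0], [1, 0, 0, -0.5, 0], [1, 0, 0, 0, 0], [1, 0, 0, 0, 0]]])

```text
clock: 9.75
position: [453.0, 61.7, 58.0]
ee_rot: [-0.019, 1.0, 0.0, 0.001]
contact_force: [-2.7, 0.6, 6.4]
gripper_width: 11.1
grasp_force: 59.4
```

drive_tool(plan=[[[0.5, 0, 0, 0, 0], [0, 0, 0, 0, 0], [-0.5, 0, 0, 0, 0], [-1, 0, 0, 0, 0], [-1, 0, 0, 0, 0], [-1, 0, 0, 10, 0], [-1, 0, 0, 20, 0], [-1, 0, 0, 35, 0], [-1, 6, -18, 35, 0], [-1, 12, -38, 35, -2], [-1, 12, -38, 35, -2], [-1, 12, -38, 30, -2], [-1, 12, -38, 0, -2], [-1, 12, -38, 0, -2], [-1, 12, -38, 0, -2], [-1, 12, -38, 0, 0], [-1, 12, -38, 0, 0], [-1, 12, -38, 0, 0], [-1, 12, -30, 0, 0], [-1, 0, 0, 0, 0]]])

```text
clock: 11.42
position: [572.0, -311.1, 234.9]
ee_rot: [0.088, 0.996, -0.0, -0.001]
contact_force: [0.4, 0.5, -0.3]
gripper_width: 85.7
grasp_force: 0.0
```

Run:
```python
from meas import *
im,d,C,P=shot('w3')
print('grip');blobs(P,46,62,370,480,-380,-260); print('low');blobs(P,6,25,440,620,-420,-280)
t,dt=get_image('top'); Pt=cloud(cam('top'),dt); print('shutter top');blobs(Pt,75,100,400,520,20,110,5)
```

```text
11.4167 [ 572.  -311.1  234.9] yaw 169.92
grip
[220   1  16  51 724] [ 425.2 -318.1   53.5] [ 402.7 -329.4   46.1] [ 447.3 -307.2   56.7] ((424.9712219238281, -318.4504089355469), (14.575390815734863, 43.922706604003906), 75.59695434570312)
low
[ 211   47   30  127 1633] [ 513.2 -339.4   12. ] [ 440.  -371.9    6. ] [ 578.9 -314.9   25. ] ((506.8018493652344, -340.6177673339844), (35.21187973022461, 141.31106567382812), 78.13602447509766)
shutter top
[243 239   5   8  40] [451.2  60.4  87.1] [440.6  54.3  79.2] [461.6  67.   92.3] ((451.27593994140625, 60.63623046875), (21.14706802368164, 12.340178489685059), 2.175440549850464)
```

View pics/w3.png

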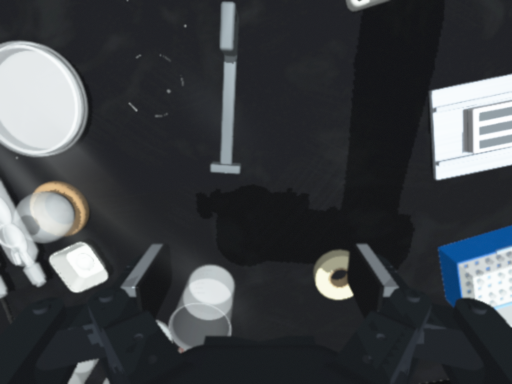

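Run:
```python
from h import *
f=np.load('pics/w3.npz'); C=cam('wrist',dict(position=f['p'],ee_rot=f['q'])); g=f['im'].min(2)
m=np.zeros(g.shape,bool); m[:185,190:260]=g[:185,190:260]>70
L=[]
for v in range(70,158): u=np.nonzero(m[v])[0]; L.append((u.mean(),v))
w=onz(C,L,12); p=np.polyfit(w[:,0],w[:,1],1); print('bar ang',np.degrees(np.arctan(p[0])),np.polyval(p,[425,500,575]), np.abs(w[:,1]-np.polyval(p,w[:,0])).max())
for v in range(158,180): u=np.nonzero(m[v])[0]; print(v,u.min() if len(u) else 0,u.max() if len(u) else 0,end=' ; ')
print(onz(C,[(225,164),(225,173),(211,166),(240,166)],18))
for v in (3,10,30,45): u=np.nonzero(m[v])[0]; print(v,u.min(),u.max(),onz(C,[(u.mean(),v)],54))
```

```text
bar ang -13.982694472142269 [-318.42389746 -337.0994384  -355.77497934] 0.571843859425428
158 220 231 ; 159 220 231 ; 160 220 231 ; 161 220 231 ; 162 219 231 ; 163 212 232 ; 164 210 238 ; 165 210 239 ; 166 210 240 ; 167 210 240 ; 168 210 240 ; 169 210 240 ; 170 210 240 ; 171 211 239 ; 172 212 239 ; 173 225 239 ; 174 0 0 ; 175 0 0 ; 176 0 0 ; 177 0 0 ; 178 0 0 ; 179 0 0 ; [[ 564.96782917 -353.36256054   18.        ]
 [ 575.88095109 -355.65772301   18.        ]
 [ 564.41331557 -370.57139464   18.        ]
 [ 570.54185091 -335.99920656   18.        ]]
3 221 234 [[ 405.87034725 -313.79737186   54.        ]]
10 221 235 [[ 411.89526996 -314.53098535   54.        ]]
30 220 234 [[ 428.98234859 -318.98773502   54.        ]]
45 220 233 [[ 442.14039665 -322.17702653   54.        ]]
```

drive_tool(plan=[[[-1, -25, -1.2, -20, -1], [-1, -25, -1.2, -20, -1], [-1, -25, -1.2, -20, -1], [-1, -25, -1.2, -20, -0.9], [-1, -25, -1.2, -20, 0], [-1, -22, -1.3, -20, 0], [-1, 0, 0, -30, 0], [-1, 0, 0, -30, 0], [-1, 0, 0, -22, 0], [-1, 0, 0, -15, 0], [-1, 0, 0, 0, 0], [0, 0, 0, 0, 0], [0.4, 0, 0, 0, 0], [0.6, 0, 0, 0, 0], [0.8, 0, 0, 0, 0], [1, 0, 0, 0, 0], [1, 0, 0, 0, 0], [1, 0, 0, 0, 0], [1, 0, 0, 0, 0]]])

```text
clock: 13.1
position: [424.7, -313.6, 20.9]
ee_rot: [0.119, 0.993, -0.0, 0.001]
contact_force: [-0.5, 0.8, 5.2]
gripper_width: 13.0
grasp_force: 58.5
```

Run:
```python
from h import *
for n,roi in (('w1',(86,140,150,250)),('w2',(80,145,98,205))):
    f=np.load('pics/'+n+'.npz'); C=cam('wrist',dict(position=f['p'],ee_rot=f['q'])); P=cloud(C,f['d'])
    v0,v1,u0,u1=roi; z=cv2.medianBlur(P[...,2].astype(np.float32),5); m=np.zeros(z.shape,bool); m[v0:v1,u0:u1]=(z[v0:v1,u0:u1]>24)&(z[v0:v1,u0:u1]<36)
    n_,l,s,c=cv2.connectedComponentsWithStats(m.astype(np.uint8)); k=1+np.argmax(s[1:,4]); Q=P[l==k]
    print(s[k],Q[:,2].mean(),cv2.minAreaRect(Q[:,:2].astype(np.float32)))
    ys,xs=np.nonzero(l==k); W=onz(C,np.c_[xs,ys],30); print(cv2.minAreaRect(W[:,:2].astype(np.float32)))
```

```text
[ 166   91   67   42 2639] 31.584528744120576 ((573.534912109375, -2.5981903076171875), (51.8817253112793, 120.74337768554688), 2.1437089443206787)
((574.0941162109375, -20.120563507080078), (51.611019134521484, 84.62162780761719), 2.122541904449463)
[ 108   88   82   51 3890] 31.54195139375458 ((573.2677001953125, 17.916160583496094), (52.367454528808594, 160.4713897705078), 1.6753888130187988)
((574.1637573242188, -19.654476165771484), (52.02897262573242, 84.82278442382812), 1.791815996170044)
```

drive_tool(plan=[[[1, 0, 0, 10, 0], [1, 0, 0, 20, 0], [1, 0, 0, 30, 0], [1, 0, 0, 30, 0], [1, 0, 0, 30, 0], [1, 0, 0, 0, 0]]])

```text
clock: 13.6
position: [427.5, -315.1, 146.6]
ee_rot: [0.119, 0.993, -0.002, 0.006]
contact_force: [1.0, -0.7, -0.5]
gripper_width: 13.0
grasp_force: 58.3
```

drive_tool(plan=[[[1, 10.3, 5.2, 0, 7.08], [1, 10.3, 5.2, 0, 7.08], [1, 10.3, 5.2, 0, 7.08], [1, 10.3, 5.2, 0, 7.08], [1, 10.3, 5.2, 0, 7.08], [1, 10.3, 5.2, 0, 7.08], [1, 10.3, 5.2, 0, 7.08], [1, 10.3, 5.2, 0, 7.08], [1, 10.3, 5.2, 0, 7.08], [1, 10.3, 5.2, 0, 7.08], [1, 10.3, 5.2, 0, 7.08], [1, 10.3, 5.2, 0, 7.08], [1, 10.3, 5.2, 0, 7.08], [1, 10.3, 5.2, 0, 7.08], [1, 10.3, 5.2, 0, 7.08], [1, 0, 0, 0, 0], [1, 0, 0, 0, 0]]])

```text
clock: 15.02
position: [578.3, -235.0, 139.4]
ee_rot: [0.722, -0.692, -0.001, 0.0]
contact_force: [-0.5, 0.2, -0.7]
gripper_width: 12.9
grasp_force: 58.3
```

Run:
```python
from meas import *
im,d,C,P=shot('w4'); print(read_state()['joints'].round(2))
t,dt=get_image('top'); np.savez('pics/t4.npz',im=t,d=dt); Ct=cam('top'); Pt=cloud(Ct,dt)
m=(P[...,2]>100)&(P[...,2]<165)&(P[...,1]>-215)
print('w');blobs(P,105,180,480,680,-215,-40)
print('t');blobs(Pt,105,170,480,680,-205,-40)
save('w4t',np.hstack([im,cv2.resize(t[150:290,230:400],(466,384))])[:, :790])
```

```text
15.0167 [ 578.3 -235.   139.4] yaw -87.63
[-0.13  0.46 -0.12 -0.   -1.    0.17]
w
[246 324  25  18 344] [ 576.  -173.7  130.3] [ 568.6 -214.9  127.5] [ 583.3 -166.5  171.9] ((576.1878662109375, -190.7892608642578), (13.830690383911133, 48.46992492675781), 1.6588256359100342)
t
[321 199  17   5  80] [ 572.8 -182.1  129.8] [ 566.5 -204.9  124.6] [ 579.9 -158.2  135. ] ((573.2260131835938, -181.4659423828125), (12.244654655456543, 46.78385925292969), 1.8451650142669678)
```

View pics/w4t.png

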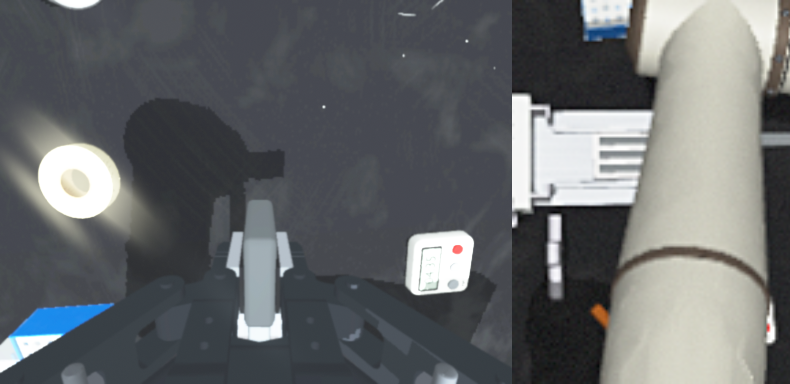

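Run:
```python
from meas import *
s,ds=get_image('scene'); Cs=cam('scene'); Ps=cloud(Cs,ds); save('s4',s)
b=px(Cs,[[578,-235,118],[573,-80,118]]); print(b)
for y0 in range(-240,-60,15):
    m=(abs(Ps[...,1]-y0)<7.5)&(abs(Ps[...,0]-576)<40)&(Ps[...,2]>105)&(Ps[...,2]<145)
    if m.sum()>8: Q=Ps[m]; print(y0,m.sum(),np.median(Q,0).round(1),Q.min(0).round(),Q.max(0).round())
u,v=b.mean(0).astype(int); save('s4c',cv2.resize(s[v-60:v+75,u-90:u+90],None,fx=4.4,fy=4.4,interpolation=cv2.INTER_CUBIC))
print(u,v)
```

```text
[[346.56421757 209.5177237 ]
 [290.97374442 189.15959809]]
-240 44 [ 571.6 -240.5  131.5] [ 565. -247.  121.] [ 575. -233.  145.]
-225 39 [ 571.2 -223.   130.5] [ 563. -232.  117.] [ 577. -218.  143.]
-210 40 [ 572.5 -209.5  130.1] [ 568. -217.  118.] [ 581. -203.  144.]
-195 41 [ 571.6 -194.9  130.2] [ 567. -202.  119.] [ 585. -188.  133.]
-180 38 [ 571.2 -180.   130.5] [ 565. -187.  121.] [ 583. -173.  135.]
-165 40 [ 571.  -165.4  130.5] [ 565. -172.  122.] [ 581. -158.  134.]
-150 37 [ 570.  -150.7  130. ] [ 566. -157.  120.] [ 582. -143.  135.]
-135 38 [ 569.7 -135.3  130.2] [ 564. -142.  121.] [ 581. -128.  134.]
-120 38 [ 568.9 -120.4  130.4] [ 564. -127.  122.] [ 581. -114.  135.]
-105 37 [ 568.4 -104.8  130.9] [ 562. -112.  122.] [578. -98. 135.]
-90 83 [566.8 -89.4 132.4] [554. -96. 120.] [592. -83. 141.]
318 199
```

View pics/s4c.png

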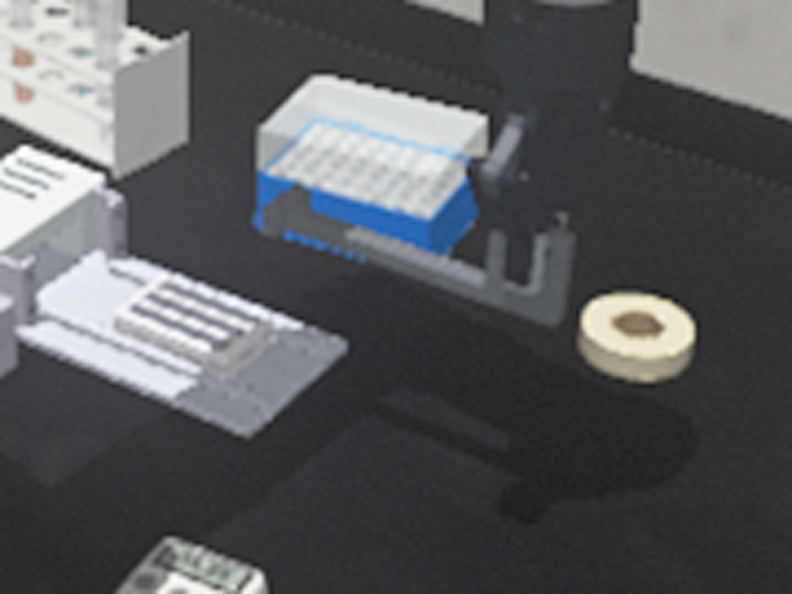

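drive_tool(plan=[[[1, 2, 0, -10, 0], [1, 2, 0, -20, 0], [1, 0, 0, -25, 0], [1, 0, 0, -25, 0], [1, 0, 0, -12, 0], [1, 0, 0, -8, 0], [1, 0, 0, -4, 0], [1, 0, 0, 0, 0], [1, 0, 0, 0, 0], [1, 0, 0, 0, 0]]])

```text
clock: 16.0
position: [583.7, -235.6, 37.5]
ee_rot: [0.722, -0.691, 0.001, -0.001]
contact_force: [-0.1, 0.5, -1.2]
gripper_width: 13.4
grasp_force: 58.4
```

Run:
```python
from meas import *
st=read_state(); print(st['position'],st['contact_force'],st['clock'])
s,ds=get_image('scene'); Ps=cloud(cam('scene'),ds)
for y0 in range(-240,-60,20):
    m=(abs(Ps[...,1]-y0)<10)&(abs(Ps[...,0]-580)<24)&(Ps[...,2]>16)&(Ps[...,2]<45)
    if m.sum()>8: Q=Ps[m]; print(y0,m.sum(),np.median(Q,0).round(1),np.percentile(Q,[5,95],axis=0).round().tolist())
```

```text
[ 583.73978166 -235.61187263   37.52538077] [-0.07808595  0.53385901 -1.24151069] 16.0
-240 55 [ 577.2 -242.9   31.7] [[571.0, -249.0, 19.0], [581.0, -230.0, 44.0]]
-220 49 [ 577.  -219.7   29. ] [[574.0, -228.0, 20.0], [581.0, -212.0, 44.0]]
-200 49 [ 577.8 -199.1   28.2] [[573.0, -208.0, 20.0], [587.0, -191.0, 31.0]]
-180 50 [ 578.4 -180.    27.2] [[574.0, -188.0, 20.0], [588.0, -171.0, 30.0]]
-160 49 [ 575.7 -160.2   28.1] [[572.0, -169.0, 21.0], [586.0, -152.0, 31.0]]
-140 46 [ 576.5 -140.    28.6] [[572.0, -149.0, 19.0], [588.0, -131.0, 31.0]]
-120 48 [ 574.8 -119.6   27.9] [[571.0, -129.0, 20.0], [584.0, -111.0, 31.0]]
-100 59 [574.  -95.7  28.8] [[563.0, -108.0, 21.0], [585.0, -90.0, 36.0]]
-80 51 [570.2 -86.6  34.1] [[560.0, -90.0, 21.0], [593.0, -81.0, 38.0]]
```

drive_tool(plan=[[[1, 0, 0, -2.5, 0], [1, -0.5, 0, -2.5, 0], [1, 0, 0, 0, 0], [1, -0.2, 5, 0, 0], [1, -0.2, 5, 0, 0], [1, -0.2, 5, 0, 0], [1, -0.2, 5, 0, 0], [1, -0.2, 5, 0, 0], [1, -0.2, 5, 0, 0], [1, -0.3, 8, 0, 0], [1, -0.3, 8, 0, 0], [1, -0.3, 8, 0, 0], [1, -0.3, 8, 0, 0], [1, -0.3, 8, 0, 0], [1, 0, 0, 0, 0]]])

```text
clock: 17.3
position: [579.5, -163.7, 31.1]
ee_rot: [0.723, -0.691, -0.0, -0.0]
contact_force: [-0.1, 0.1, -1.7]
gripper_width: 13.3
grasp_force: 58.4
```

Run:
```python
from meas import *
st=read_state(); print(st['position'],st['contact_force'],st['clock'])
t,dt=get_image('top');s,ds=get_image('scene'); Pt=cloud(cam('top'),dt);Ps=cloud(cam('scene'),ds)
save('s5',np.hstack([cv2.resize(s[150:250,180:330],(600,400))]))
for P in (Pt,Ps):
    m=(P[...,2]>25)&(P[...,2]<36)&(P[...,0]>540)&(P[...,0]<610)&(P[...,1]>-30)&(P[...,1]<70); Q=P[m]; print(m.sum(),np.percentile(Q,[2,50,98],axis=0).round(1).tolist() if m.sum() else 0)
```

```text
[ 579.48663363 -163.67147853   31.14493595] [-0.13684953  0.10427353 -1.6551901 ] 17.3
86 [[543.0, 51.6, 26.1], [571.0, 60.7, 30.2], [593.8, 69.5, 34.5]]
390 [[544.1, -20.1, 25.9], [566.8, 22.9, 31.0], [595.9, 67.9, 34.4]]
```

View pics/s5.png

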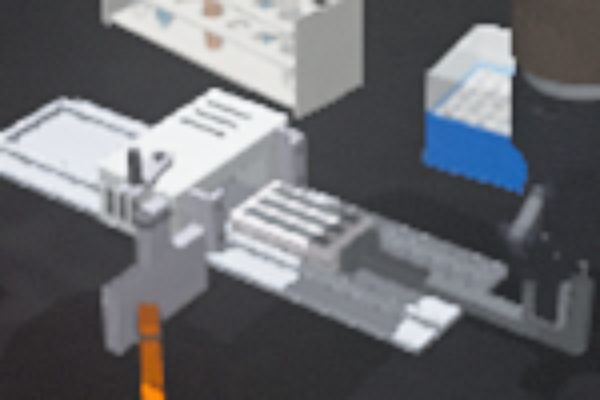

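drive_tool(plan=[[[1, 0, 0, 1, 0], [1, -0.2, 5, 0, 0], [1, -0.4, 10, 0, 0], [1, -0.4, 10, 0, 0], [1, -0.4, 10, 0, 0], [1, -0.4, 10, 0, 0], [1, -0.4, 10, 0, 0], [1, -0.4, 10, 0, 0], [1, -0.4, 10, 0, 0], [1, -0.4, 10, 0, 0], [1, -0.4, 10, 0, 0], [1, -0.4, 10, 0, 0]]])

```text
clock: 18.4
position: [575.2, -59.3, 32.1]
ee_rot: [0.722, -0.691, -0.0, 0.0]
contact_force: [0.1, -0.9, -0.0]
gripper_width: 13.3
grasp_force: 58.4
```

drive_tool(plan=[[[1, -0.4, 10, 0, 0], [1, -0.4, 10, 0, 0], [1, -0.4, 10, 0, 0], [1, -0.4, 10, 0, 0], [1, -0.3, 8, 0, 0], [1, -0.3, 8, 0, 0], [1, -0.2, 6, 0, 0], [1, -0.2, 5, 0, 0], [1, -0.2, 5, 0, 0], [1, -0.2, 4, 0, 0], [1, -0.2, 4, 0, 0], [1, -0.1, 3, 0, 0], [1, 0, 3, 0, 0], [1, 0, 3, 0, 0], [1, 0, 0, 0, 0]]])

```text
clock: 19.65
position: [572.1, 29.1, 32.1]
ee_rot: [0.723, -0.691, 0.0, -0.0]
contact_force: [-0.3, -0.1, -1.4]
gripper_width: 13.1
grasp_force: 58.4
```

Run:
```python
from meas import *
st=read_state(); print(st['position'],st['contact_force'],st['clock'])
t,dt=get_image('top');Ct=cam('top'); Pt=cloud(Ct,dt)
m=(Pt[...,2]>25)&(Pt[...,2]<36)&(Pt[...,0]>540)&(Pt[...,0]<610)&(Pt[...,1]>165)&(Pt[...,1]<300); Q=Pt[m]; print(m.sum(),np.percentile(Q,[2,50,98],axis=0).round(1).tolist())
save('t6',cv2.resize(t[170:270,165:305],None,fx=5,fy=5))
```

```text
[572.10388751  29.09927284  32.08718923] [-0.26341961 -0.09005332 -1.41827856] 19.65Traceback (most recent call last):
  File "<stdin>", line 4, in <module>
    return _quantile_unchecked(
        a, q, axis, out, overwrite_input, method, keepdims, weights)
    return _ureduce(a,
                    func=_quantile_ureduce_func,
    ...<5 lines>...
                    overwrite_input=overwrite_input,
                    method=method)
    r = func(a, **kwargs)
    result = _quantile(arr,
                       quantiles=q,
    ...<2 lines>...
                       out=out,
                       weights=wgt)
    slices_having_nans = np.isnan(arr[-1, ...])
                                  ~~~^^^^^^^^^
IndexError: index -1 is out of bounds for axis 0 with size 0
```

```bash
cat > cas.py <<'E'
from meas import *
for n in ('top','scene'):
    s,ds=get_image(n); P=cloud(cam(n),ds)
    m=(P[...,2]>25)&(P[...,2]<36)&(P[...,0]>535)&(P[...,0]<602)&(P[...,1]>171)&(P[...,1]<300)&(s.min(2)>60)
    m=cv2.morphologyEx(m.astype(np.uint8),cv2.MORPH_OPEN,np.ones((2,2)))>0; Q=P[m]
    if len(Q)>20: print(n,len(Q),np.percentile(Q,[2,50,98],axis=0).round(1).tolist(),cv2.minAreaRect(Q[:,:2].astype(np.float32)))
    else: print(n,len(Q), np.median(P[170:240,165:230,2]))
E
python3 cas.py
```

```text
top 0 366.5304119993089
scene 248 [[515.4, 153.9, 23.9], [554.3, 222.1, 31.4], [586.4, 258.4, 60.8]] ((167.78945922851562, -208.9029541015625), (1255.037841796875, 78.125), 47.8818244934082)
```

drive_tool(plan=[[[1, 0.1, -3, 0, 0], [1, 0.2, -6, 0, 0], [1, 0.4, -10, 0, 0], [1, 0.4, -10, 0, 0], [1, 0.4, -10, 0, 0], [1, 0.4, -10, 0, 0], [1, 0.4, -10, 0, 0], [1, 0.4, -10, 0, 0], [1, 0.4, -10, 0, 0], [1, 0.4, -10, 0, 0], [1, 0.4, -10, 0, 0], [1, 0.4, -10, 0, 0], [1, 0.2, -5, 0, 0], [1, 0, 0, 0, 0], [1, 0, 0, -1, 0], [1, 0, 0, -0.5, 0], [1, 0, 0, 0, 0], [1, 0, 0, 0, 0]]])

```text
clock: 21.3
position: [576.7, -85.2, 31.0]
ee_rot: [0.723, -0.691, 0.0, -0.0]
contact_force: [0.1, -2.0, 1.0]
gripper_width: 13.0
grasp_force: 58.9
```

```bash
python3 cas.py; python3 -c "
from h import *
print(read_state()['position'],read_state()['contact_force'])"
```

```text
top 422 [[535.2, 183.5, 9.3], [559.3, 222.4, 30.1], [584.0, 263.2, 35.8]] ((487.7370300292969, 117.78880310058594), (346.066650390625, 85.11278533935547), 55.75937271118164)
scene 254 [[507.4, 153.7, 24.1], [553.9, 222.4, 31.6], [584.7, 258.0, 60.8]] ((168.05145263671875, -208.55319213867188), (1255.873779296875, 78.59661865234375), 47.90701675415039)
[576.77261947 -85.15474165  30.96448617] [-1.68157966 -1.50924039  2.9452469 ]
```

drive_tool(plan=[[[0.5, 0, 0, 0, 0], [0, 0, 0, 0, 0], [-0.5, 0, 0, 0, 0], [-1, 0, 0, 0, 0], [-1, 0, 0, 0, 0], [-1, 0, 0, 0, 0], [-1, 0, 0, 10, 0], [-1, 0, 0, 20, 0], [-1, 0, 0, 30, 0], [-1, 0, 0, 30, 0], [-1, 0, 0, 30, 0], [-1, 0, -20, 30, 0], [-1, -5, -30, 20, 0], [-1, -10, -30, 0, 0], [-1, -10, -30, 0, 0], [-1, -10, -30, 0, 0], [-1, 0, 0, 0, 0], [-1, 0, 0, 0, 0], [-1, 0, 0, 0, 0]]])

```text
clock: 22.98
position: [541.5, -225.4, 201.2]
ee_rot: [0.722, -0.692, 0.0, -0.0]
contact_force: [0.7, 0.4, -0.9]
gripper_width: 85.3
grasp_force: 0.0
```

```bash
python3 cas.py
python3 - <<'E'
from meas import *
st=read_state(); print(st['position'],st['contact_force'],st['gripper_width'],st['clock'])
s,ds=get_image('scene'); Ps=cloud(cam('scene'),ds); t,dt=get_image('top'); Pt=cloud(cam('top'),dt)
for P in (Ps,Pt):
  for y0 in range(-110,90,20):
    m=(abs(P[...,1]-y0)<10)&(abs(P[...,0]-574)<24)&(P[...,2]>17)&(P[...,2]<75)
    if m.sum()>8: Q=P[m]; print(y0,m.sum(),np.median(Q,0).round(1),np.percentile(Q,[5,95],axis=0).round().tolist())
print('shutter');blobs(Pt,75,100,400,520,20,110,5);print('lug');blobs(Pt,75,100,470,520,90,140,3);blobs(Ps,75,100,470,540,60,140,3)
E
```

```text
top 412 [[535.3, 183.1, 9.5], [558.8, 221.4, 30.5], [584.1, 263.1, 36.0]] ((487.8741760253906, 115.63133239746094), (342.65386962890625, 87.76738739013672), 55.759361267089844)
scene 251 [[514.5, 155.4, 24.4], [556.6, 222.5, 31.3], [584.9, 259.3, 59.6]] ((554.944091796875, 203.84909057617188), (132.25119018554688, 69.45687866210938), 72.50379180908203)
[ 541.8679326  -224.5687614   200.87593547] [0.40272875 0.07938713 0.31019377] 85.10049624253327 23.0833
-110 76 [ 573.  -105.4   42.4] [[569.0, -108.0, 19.0], [582.0, -100.0, 64.0]]
-90 118 [571.5 -89.8  45.8] [[568.0, -99.0, 21.0], [580.0, -81.0, 66.0]]
-70 98 [570.9 -72.3  46. ] [[568.0, -80.0, 20.0], [578.0, -64.0, 64.0]]
-50 34 [571.  -50.1  22. ] [[567.0, -59.0, 18.0], [581.0, -41.0, 25.0]]
-30 35 [569.9 -30.1  22.2] [[566.0, -38.0, 18.0], [580.0, -21.0, 26.0]]
-10 30 [570.7 -11.1  22.4] [[565.0, -18.0, 18.0], [579.0, -1.0, 25.0]]
10 30 [569.3  10.9  23. ] [[565.0, 2.0, 19.0], [578.0, 19.0, 25.0]]
30 28 [568.9  30.7  22.9] [[564.0, 21.0, 19.0], [577.0, 37.0, 25.0]]
50 41 [566.9  53.9  23.7] [[554.0, 41.0, 18.0], [579.0, 60.0, 28.
[... 354 characters left out ...]
0 30 [569.5  50.   21.5] [[563.0, 42.0, 18.0], [577.0, 58.0, 25.0]]
70 33 [568.6  63.9  28.4] [[552.0, 60.0, 25.0], [584.0, 67.0, 31.0]]
shutter
[243 239   5   8  40] [451.1  60.5  88.3] [440.6  54.1  78.5] [462.1  67.2  91.7] ((451.3996887207031, 60.609642028808594), (21.73760414123535, 12.50096607208252), 1.6415274143218994)
lug
[227 227   3   4   9] [490.4 112.1  89.3] [487.  109.3  80.9] [495.7 115.2  92.4] ((491.0372314453125, 111.87628173828125), (7.225635051727295, 6.310797214508057), 46.885868072509766)
[212 186   4   8  26] [491.5 110.7  84.6] [487.7 105.6  75.4] [500.9 117.3  93.4] ((494.862060546875, 113.29216003417969), (14.482443809509277, 8.201421737670898), 37.614234924316406)
```

```bash
python3 -c "
from bench import *
print(job_done())"
```

```text
the job is handed in; nothing more can be done
None
```

I handed the job in at about 23 s on the robot's clock, and my last camera measurements put everything where it should be, though `job_done` gave no verdict: the tab is swung to about 1.27 rad, the shutter stands on the worktop, the cassette is centred about 130 mm past the entry, and the stick lies flat on the infeed bed with its tip about 24 mm before the entry; I steered clear of the jar, tape roll and timer but did not re-measure them at the end.

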